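# Scoop the training beads into the round dish

## Task

Pick up the scoop, use it to scoop all three white training beads out of the long grey tray together, and tip them into the round steel dish, not the square one. Then stand the scoop upright on the table and let go. Keep the fingers off the beads, and leave both steel containers standing where they are.

Things in the scene. Friction and masses are not known exactly. Their poses are not given: they have to be found in the camera images.
- scoop: Loose flat aluminium scoop with an upright black handle, about 160 g, standing on the table. Origin on its underside; z up. The mouth faces -x: a level plate 78 mm wide (y), underside at z = 0, from the lip at x = -65 to the heel at x = 35 mm. Lip 0.8 mm thick, rising to the 3 mm floor in 21 mm, front corners cut by 11 mm. Side walls 30 mm high from x = -42 to 2 mm; back wall at x = 0 to 4 mm.
- scoop_grip (a point): Where to grip the scoop's handle: on its axis, at x = 19, y = 0, z = 100 mm in the scoop's frame. The handle is an upright post 20 mm thick in the scoop's y, 30 mm in x, its top at z = 130 mm; pinch the y faces firmly (80 N or more keeps it from turning in the fingers). Held plumb, the scoop is level.
- scoop_pan (a point): Middle of the space for beads in the scoop, 30 mm in front (-x) of its origin, 15 mm up. At the tray's end wall, lean the scoop back 10 to 20 degrees about its heel, so that the lip rises and the heel does not dig into the floor: beads on the lip roll in and stay while carried; with the mouth tipped down 30 to 45 degrees they roll out over the lip.
- tray: Grey open tray fixed to the table, outside 248 x 112 mm (x, y), 34 mm high; inside 240 x 104 mm, floor 4 mm above the table. Origin: centre of its underside. At the -x end, nearer the robot, both inner corners are cut off at 45 degrees by 20 mm; beads pushed against that end wall (inner face x = -120 mm) run onto the lip; push to about 10 N, no harder. The +x half starts empty, with room for the scoop.
- bead1_center (a point): Glazed white ceramic bead, a smooth ball 24 mm in diameter, 18 g; this point is its centre. It starts loose on the tray's floor, in the half towards the tray's -x end (tray frame: x -100 to -50 mm, y within 36 mm of the middle). It rolls, with slight rolling resistance.
- bead2_center (a point): Second bead, same as the first; this point is its centre.
- bead3_center (a point): Third bead, same as the first; this point is its centre.
- dish: Loose ROUND open steel dish, 350 g, 140 mm across the rim, 116 mm across the foot, 55 mm high, wall 3 mm, floor 4 mm. Origin: centre of its underside. The target; it and the square one may stand in each other's place.
- box: Loose SQUARE open steel container, 400 g, 120 x 120 mm, 55 mm high; a bystander. Origin: centre of its underside.
Mind the look-alikes: they are no part of the job. Leave any purple or turquoise look-alike of the dish alone.

How it is judged:
By the outcome, as a careful person would: the job done as asked, in the order asked, and still so for the second after the job is handed in, with the robot touching nothing.
It also fails if it takes over 69 s, if anything falls off the work surface, if the arm or the gripper's body presses on something with over 40 N, if the wrist force passes 120 N, or if a joint passes its speed limit or range.

## Robot

A 6-joint arm with a two-finger parallel gripper is mounted at the origin on the work surface. World frame = base frame: x ahead of the robot, y to its left, z up, the work surface at z = 0. Lengths are in m, angles in rad, forces in N, time in s.
With the tool pointing down it reaches from about 0.25 to 0.85 m from the base axis. Payload 12.5 kg.
Tool frame: the origin (TCP) lies on the centre line of the jaws, within the pads' length; the fingertips stand 17 mm ahead of it and the grasp point (between the pads) lies 2 mm behind it; z points along the fingers, y is the line along which they close (so a half turn about z gives the same grasp; the last joint's range is limited). The gripper opens to 93 mm and grips with 3 to 60 N. Pads are 15 mm wide; open, the fingers measure 128 mm over their backs; the gripper's body (75 mm by 188 mm) begins 65 mm behind the grasp point.
Start: joints at [1.135, 0.351, 1.652, -0, 1.139, -0.085], TCP at [0.189, 0.517, 0.236] pointing down, gripper open.
Joint ranges: [-2.75, 2.75], [-0.79, 2.1], [0.01, 2.65], [-1.57, 4.71], [0.07, 3.14], [-2.87, 2.87]. Speed limits (rad/s): [2.22, 2.22, 2.79, 3.14, 3.14, 3.14].

## Interface

Orientations are given as [roll, pitch, yaw] about the fixed x, y, z axes, in that order (R = Rz(yaw) Ry(pitch) Rx(roll)).
In Python, from workcell import ctrl gives the robot as it stands.
- The arm moves only by the tool apply_moves, never from a script. Its argument "increments" is a list of rows, each an object with "slide": the shift along the tool's x, y, z in cm, a list of three; "turn": the turn, a rotation vector about the tool's x, y, z in degrees, a list of three; "grip": the closure, from 0 (fully open) to 1 (shut). A call has 1 to 20 rows; each row is the pose to reach, as a shift and turn from the pose commanded when the call began, along the tool's axes at that moment; what a row does not reach only later rows make up. A row lasts 1/8 s, in which the tool goes at most 62.5 mm and 10.7 degrees, less where a joint would pass 70% of its speed; a pose out of reach is approached as far as the arm can. A call with a gripper value outside its range is refused whole. The fingers move at their own pace and stop on an object; "force" is the grip in N (left out, the last holds). Time passes only in rows, so rows that repeat a pose let the fingers close. It gives the time, the measured TCP pose, the force, the opening and the grip force at its end, in the units of the state.
- ctrl.observe(): the state, without advancing time (a new reading comes with each control period).
- ctrl.capture(name): name is "scene" or "top" or "wrist"; returns the picture (420x560x3 uint8, red, green, blue); there is no depth.
- ctrl.camera_model(name): a dict with "camera_matrix" (3x3 intrinsics, pixels), "k1" (the pictures are not rectified: a ray, as slopes to the right and down, at radius r is drawn at 1 + k1 r^2 times it, then the intrinsics apply), "view" (4x4, takes a point from world to camera coordinates). Camera axes: x right, y down, z forward; pixel columns grow to the right and rows downward; lengths in m; the calibration is good to about 2 mm. A picture is of the moment at which its call begins: read the wrist's pose just before it. camera_model takes no time and is no camera call; for the wrist camera it gives the pose at the moment of the call.
- ctrl.hand_in(): hands the job in; it is judged then, once.
The state is a dict: "t": time; "joint_pos": joint angles; "qd": joint speeds; "tau": joint torques, N m; "position": TCP position; "ee_rot": TCP orientation; "contact_force": force on the tool from outside, world axes, zero at the start; "moment": the same for the moment, N m; "width": finger opening in m; "gripper_force": force on a finger pad.
Only numpy, scipy, OpenCV 4.12 (cv2) and the standard library are available. Lean on these libraries where they do the work, as an engineer would, in place of code of your own. Each camera call takes 0.05 s, during which the arm holds its last target. There are 200 camera calls.

## Working session

There is one attempt and no reset: what is moved stays moved. The work goes in short steps, Python scripts to look and compute and a tool call to move; the robot and the scene stay as the last step left them, time stands still between calls to the robot, and variables do not carry over. Pictures are saved under pics/ and viewed, at most 10 in all, crops included, and the job is handed in when it is done.

Besides the shell and the picture viewer there is one more tool, called after "Emit:" as name([rows], argument=value, ...), one row to a line, values as JSON. apply_moves: Moves the arm, as the interface text tells. Its arguments: {"type":"object","properties":{"increments":{"type":"array","items":{"type":"object","properties":{"slide":{"type":"array","items":{"type":"number"}},"turn":{"type":"array","items":{"type":"number"}},"grip":{"type":"number"}}}},"force":{"type":"number"}},"required":["increments"]}

```bash
mkdir -p pics; ls
python3 - <<'E'
from workcell import ctrl
import cv2,numpy as np
o=ctrl.observe();print({k:np.round(v,3) for k,v in o.items()})
a=[]
for n in("scene","top"):
    im=ctrl.capture(n);cv2.imwrite(f"pics/{n}0.png",im[:,:,::-1]);m=ctrl.camera_model(n);print(n,m)
E
```

```text
pics
{'t': np.float64(0.0), 'joint_pos': array([ 1.135,  0.351,  1.652, -0.   ,  1.139, -0.085]), 'qd': array([-0.001, -0.   ,  0.002, -0.001, -0.   ,  0.001]), 'tau': array([ 0.0000e+00, -4.9732e+01, -2.8525e+01,  7.0000e-02,  2.6000e-02,
       -0.0000e+00]), 'position': array([0.189, 0.516, 0.235]), 'ee_rot': array([-3.14 , -0.   ,  2.791]), 'contact_force': array([-0.639,  0.523, -0.71 ]), 'moment': array([0.021, 0.004, 0.07 ]), 'gripper_force': np.float64(0.0), 'width': np.float64(0.093)}
scene {'camera_matrix': array([[409.37190106,   0.        , 275.04128905],
       [  0.        , 409.37190106, 207.94598965],
       [  0.        ,   0.        ,   1.        ]]), 'k1': -0.05649861090429808, 'view': array([[-0.50582287,  0.86262396,  0.0048094 ,  0.4068771 ],
       [ 0.57535322,  0.34151743, -0.74319211, -0.19298772],
       [-0.64273782, -0.37315646, -0.6690608 ,  1.20721509],
       [ 0.        ,  0.        ,  0.        ,  1.        ]])}
top {'camera_matrix': array([[425.58455482,   0.        , 283.81752982],
       [  0.        , 425.58455482, 212.75988728],
       [  0.        ,   0.        ,   1.        ]]), 'k1': -0.08371963711626279, 'view': array([[-0.01739431, -0.99971376, -0.01642658, -0.12720161],
       [-0.99430719,  0.01902289, -0.10483961,  0.53811877],
       [ 0.10512208,  0.01450946, -0.99435347,  0.99502417],
       [ 0.        ,  0.        ,  0.        ,  1.        ]])}
```

View pics/top0.png

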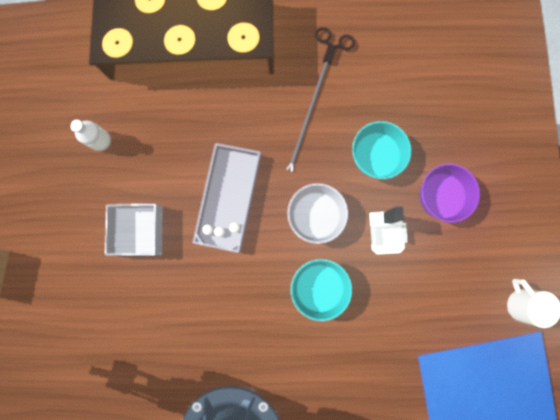

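View pics/scene0.png

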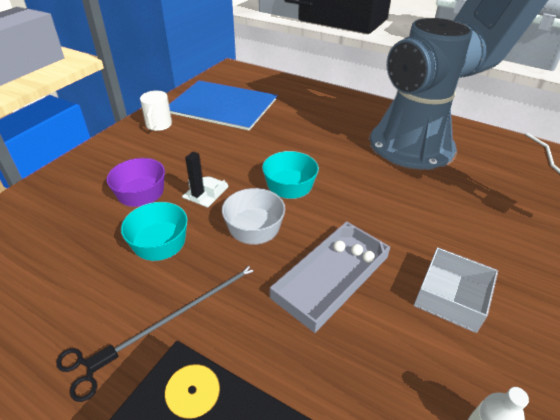

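Top view: the round steel dish is at (318,213) and the square one at (133,230). The turquoise (381,151; 321,290) and purple (450,194) bowls are look-alikes. Dish and square container are told apart by shape and colour. The scoop is at (388,232) with its handle at (393,215), the tray runs from (237,148) to (218,250), and the beads are at (207,230), (219,232) and (234,228). I'll confirm this in an enlarged crop.

```bash
cat > h.py <<'E'
import cv2,numpy as np
from workcell import ctrl
def ray(m,uv):
    K=m["camera_matrix"];p=(np.array(uv,float)-K[:2,2])/[K[0,0],K[1,1]]
    s=p.copy()
    for _ in range(20): s=p/(1+m["k1"]*(s@s))
    R=m["view"][:3,:3];t=m["view"][:3,3]
    return -R.T@t, R.T@np.array([*s,1])
def atz(m,uv,z):
    c,d=ray(m,uv);return c+d*(z-c[2])/d[2]
def proj(m,P):
    v=m["view"];q=v[:3,:3]@np.array(P)+v[:3,3];s=q[:2]/q[2];s=s*(1+m["k1"]*(s@s))
    K=m["camera_matrix"];return s*K[0,0]+K[:2,2]
def tri(ms,uvs):
    A=np.zeros((3,3));b=np.zeros(3)
    for m,uv in zip(ms,uvs):
        c,d=ray(m,uv);d/=np.linalg.norm(d);M=np.eye(3)-np.outer(d,d);A+=M;b+=M@c
    return np.linalg.solve(A,b)
E
python3 - <<'E'
import cv2
a=cv2.imread('pics/top0.png')[130:270,180:430];b=cv2.imread('pics/scene0.png')
cv2.imwrite('pics/c1.png',cv2.resize(a,None,fx=3.2,fy=3.2,interpolation=cv2.INTER_CUBIC))
cv2.imwrite('pics/c2.png',cv2.resize(b[140:330,180:400],None,fx=3.1,fy=3.1,interpolation=cv2.INTER_CUBIC))
E
```

```text
(no output)
```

View pics/c1.png

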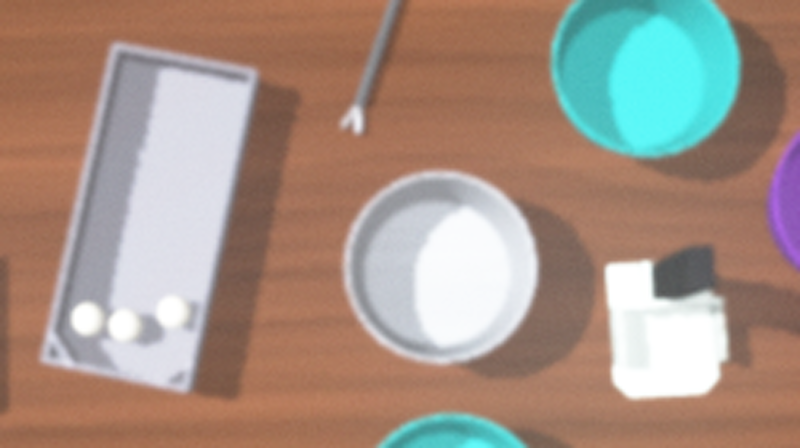

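View pics/c2.png

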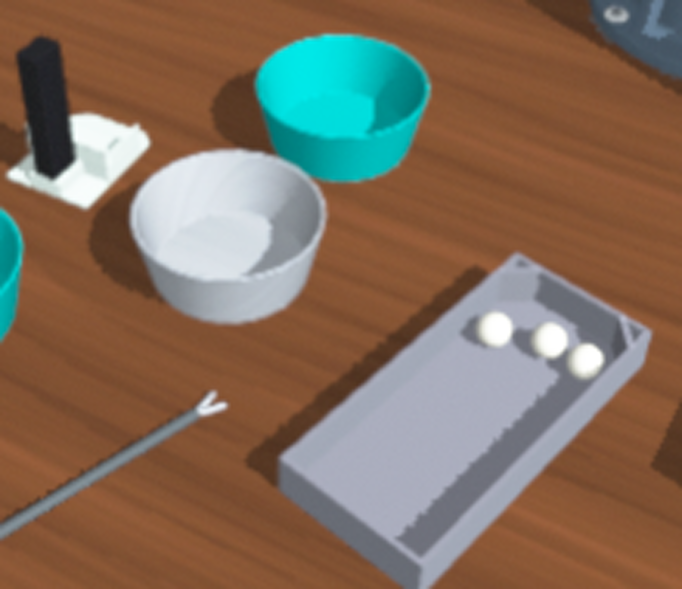

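The crops confirm that the round grey dish is at c1 (441,266), i.e. full-frame (318,213). The scoop's mouth faces image-down (towards the robot), and the three beads lie near the tray's robot-side end. Next I'll fit the poses.

```bash
cat > fit.py <<'E'
from h import *
from scipy.optimize import least_squares
T=ctrl.camera_model("top");S=ctrl.camera_model("scene")
c1=lambda u,v:np.array([180+(u+.5)/3.2-.5,130+(v+.5)/3.2-.5])
c2=lambda u,v:np.array([180+(u+.5)/3.1-.5,140+(v+.5)/3.1-.5])
def fit(obs,x0):
    def r(p):
        c,s=np.cos(p[2]),np.sin(p[2]);o=[]
        for m,uv,P in obs:
            P=np.array(P)/1e3;o.append(proj(m,[p[0]+c*P[0]-s*P[1],p[1]+s*P[0]+c*P[1],P[2]])-uv)
        return np.concatenate(o)
    f=least_squares(r,x0,loss='soft_l1');print(np.round(f.x,4),np.degrees(f.x[2]).round(2));print(r(f.x).reshape(-1,2).round(1).tolist());return f.x
E
python3 - <<'E'
from fit import *
print('scoop');fit([(T,c1(606,264),(35,39,3)),(T,c1(628,396),(-65,28,1)),(T,c1(705,397),(-65,-28,1)),(T,c1(613,380),(-54,39,1)),(T,c1(720,378),(-54,-39,1)),(T,c1(712,247),(34,-10,130)),(T,c1(712,290),(4,-10,130)),
 (S,c2(9,175),(35,-39,3)),(S,c2(86,207),(35,39,3)),(S,c2(149,142),(-54,39,1))],[.5,-.4,0])
print('tray');fit([(T,c1(113,43),(124,56,34)),(T,c1(258,70),(124,-56,34)),(T,c1(42,359),(-124,56,34)),(T,c1(190,391),(-124,-56,34)),
 (S,c2(281,470),(124,-56,34)),(S,c2(425,563),(124,56,34)),(S,c2(650,330),(-124,56,34)),(S,c2(518,254),(-124,-56,34))],[.5,0,0])
print('dish',atz(T,c1(441,266),.055))
ms=[T,S]
for a,b in [((88,319),(586,360)),((125,325),(549,340)),((173,310),(495,329))]:print('bead',tri(ms,[c1(*a),c2(*b)]).round(4), atz(T,c1(*a),.016).round(4))
E
```

```text
scoop
[ 0.5003 -0.3868  0.0273] 1.56
[[0.3, 0.6], [0.3, -0.1], [-1.0, -1.5], [0.3, 0.6], [-1.6, -0.3], [0.3, -0.8], [1.3, -0.5], [0.0, -0.9], [0.6, -1.1], [0.7, 0.3]]
tray
[ 0.5775  0.0006 -0.2134] -12.23
[[-0.3, -0.4], [-0.9, -0.5], [-0.1, 0.5], [-0.6, -0.3], [-0.4, -4.3], [-0.4, 0.6], [0.6, -0.4], [-0.6, -1.1]]
dish [ 0.5312185 -0.2159688  0.055    ]
bead [0.5001 0.0501 0.0152] [0.4999 0.0504 0.016 ]
bead [0.4952 0.0216 0.0147] [0.4948 0.022  0.016 ]
bead [ 0.5057 -0.0148  0.0157] [ 0.5056 -0.0146  0.016 ]
```

```bash
cat > mv.py <<'E'
# plan rows (tool-frame increments) from the commanded pose kept in cmd.npy
import numpy as np, os, json
from scipy.spatial.transform import Rotation as R, Slerp
from workcell import ctrl
def H(r,p): T=np.eye(4);T[:3,:3]=r.as_matrix();T[:3,3]=p;return T
G=H(R.from_euler('x',180,degrees=True),[.019,0,.076])
def scoop(x,y,z,yaw,pitch=0,piv=(0,0,0)):
    """tool pose that puts scoop-frame point piv at where it would be with the level scoop at x,y,z, after leaning by pitch"""
    A=H(R.from_euler('z',yaw,degrees=True),[x,y,z]);p=np.array(piv)
    return A@H(R.identity(),p)@H(R.from_euler('y',pitch,degrees=True),[0,0,0])@H(R.identity(),-p)@G
def cmd(): 
    return np.load('cmd.npy') if os.path.exists('cmd.npy') else H(R.from_euler('xyz',[np.pi,0,2.791]),[.189,.517,.236])
def plan(wps):
    """wps: (tool pose, rows, grip)"""
    T0=cmd();cur=T0;out=[]
    for T,n,g in wps:
        sl=Slerp([0,1],R.from_matrix([cur[:3,:3],T[:3,:3]]))
        for k in range(1,n+1):
            a=k/n;X=H(sl(a),cur[:3,3]*(1-a)+T[:3,3]*a);D=np.linalg.inv(T0)@X
            s=np.round(D[:3,3]*100,2);t=np.round(R.from_matrix(D[:3,:3]).as_rotvec(degrees=True),1)
            out.append({"slide":(s+0.).tolist(),"turn":(t+0.).tolist(),"grip":g})
        cur=T
    np.save('cmd.npy',T0@H(R.from_rotvec(t,degrees=True),s/100));print(len(out));print(json.dumps(out).replace(' ',''))
def st(): 
    o=ctrl.observe();c=cmd();print('t',o['t'].round(2),'pos',o['position'].round(4),'cmd',c[:3,3].round(4),'rot',np.degrees(o['ee_rot']).round(1),'F',o['contact_force'].round(1),'M',o['moment'].round(2),'w',o['width'].round(4),'g',o['gripper_force'].round(1))
E
python3 - <<'E'
from mv import *
from fit import *
A=scoop(.5003,-.3868,.16,1.56)
plan([(A,18,.5),(A,2,.5)])
for n,p in dict(purple=(450,194),turq1=(381,151),turq2=(321,290)).items(): print(n,atz(T,p,.05).round(3))
print(cv2.__version__)
E
```

```text
20
[{"slide":[-3.45,-4.08,0.0],"turn":[0.0,0.0,8.8],"grip":0.5},{"slide":[-6.89,-8.17,0.0],"turn":[0.0,0.0,17.6],"grip":0.5},{"slide":[-10.34,-12.25,0.0],"turn":[0.0,0.0,26.4],"grip":0.5},{"slide":[-13.79,-16.33,0.0],"turn":[0.0,0.0,35.2],"grip":0.5},{"slide":[-17.23,-20.41,0.0],"turn":[0.0,0.0,44.0],"grip":0.5},{"slide":[-20.68,-24.5,0.0],"turn":[0.0,0.0,52.8],"grip":0.5},{"slide":[-24.13,-28.58,0.0],"turn":[0.0,0.0,61.6],"grip":0.5},{"slide":[-27.58,-32.66,0.0],"turn":[0.0,0.0,70.4],"grip":0.5},{"slide":[-31.02,-36.74,0.0],"turn":[0.0,0.0,79.2],"grip":0.5},{"slide":[-34.47,-40.83,0.0],"turn":[0.0,0.0,88.0],"grip":0.5},{"slide":[-37.92,-44.91,0.0],"turn":[0.0,0.0,96.8],"grip":0.5},{"slide":[-41.36,-48.99,0.0],"turn":[0.0,0.0,105.6],"grip":0.5},{"slide":[-44.81,-53.08,0.0],"turn":[0.0,0.0,114.4],"grip":0.5},{"slide":[-48.26,-57.16,0.0],"turn":[0.0,0.0,123.2],"grip":0.5},{"slide":[-51.7,-61.24,0.0],"turn":[0.0,0.0,132.0],"grip":0.5},{"slide":[-55.15,-65.32,0.0],"turn":[0.0,0.0,140.8],"grip":0.5},{"slide":[-58.6,-69.41,0.0],"turn":[0.0,0.0,149.6],"grip":0.5},{"slide":[-62.04,-73.49,0.0],"turn":[0.0,0.0,158.4],"grip":0.5},{"slide":[-62.04,-73.49,0.0],"turn":[0.0,0.0,158.4],"grip":0.5},{"slide":[-62.04,-73.49,0.0],"turn":[0.0,0.0,158.4],"grip":0.5}]
purple [ 0.571 -0.533  0.05 ]
turq1 [ 0.677 -0.372  0.05 ]
turq2 [ 0.352 -0.22   0.05 ]
4.12.0
```

Emit:
apply_moves([
  {"slide": [-6.9, -8.2, 0], "turn": [0, 0, 17.6], "grip": 0.5},
  {"slide": [-10.3, -12.2, 0], "turn": [0, 0, 26.4], "grip": 0.5},
  {"slide": [-13.8, -16.3, 0], "turn": [0, 0, 35.2], "grip": 0.5},
  {"slide": [-17.2, -20.4, 0], "turn": [0, 0, 44], "grip": 0.5},
  {"slide": [-20.7, -24.5, 0], "turn": [0, 0, 52.8], "grip": 0.5},
  {"slide": [-24.1, -28.6, 0], "turn": [0, 0, 61.6], "grip": 0.5},
  {"slide": [-27.6, -32.7, 0], "turn": [0, 0, 70.4], "grip": 0.5},
  {"slide": [-31, -36.7, 0], "turn": [0, 0, 79.2], "grip": 0.5},
  {"slide": [-34.5, -40.8, 0], "turn": [0, 0, 88], "grip": 0.5},
  {"slide": [-37.9, -44.9, 0], "turn": [0, 0, 96.8], "grip": 0.5},
  {"slide": [-41.4, -49, 0], "turn": [0, 0, 105.6], "grip": 0.5},
  {"slide": [-44.8, -53.1, 0], "turn": [0, 0, 114.4], "grip": 0.5},
  {"slide": [-48.3, -57.2, 0], "turn": [0, 0, 123.2], "grip": 0.5},
  {"slide": [-51.7, -61.2, 0], "turn": [0, 0, 132], "grip": 0.5},
  {"slide": [-55.1, -65.3, 0], "turn": [0, 0, 140.8], "grip": 0.5},
  {"slide": [-58.6, -69.4, 0], "turn": [0, 0, 149.6], "grip": 0.5},
  {"slide": [-62.04, -73.49, 0], "turn": [0, 0, 158.4], "grip": 0.5},
  {"slide": [-62.04, -73.49, 0], "turn": [0, 0, 158.4], "grip": 0.5},
  {"slide": [-62.04, -73.49, 0], "turn": [0, 0, 158.4], "grip": 0.5},
  {"slide": [-62.04, -73.49, 0], "turn": [0, 0, 158.4], "grip": 0.5},
])

```text
t: 2.6
position: [0.5189, -0.3859, 0.2358]
ee_rot: [-3.141, 0.0, 0.028]
contact_force: [-0.4, 0.4, 1.1]
width: 0.0465
gripper_force: 0.0
```

Run:
```python
from mv import *
import cv2
st();print(ctrl.observe()['joint_pos'].round(2))
m=ctrl.camera_model('wrist');im=ctrl.capture('wrist');cv2.imwrite('pics/w1.png',im[:,:,::-1])
np.savez('w1.npz',**{k:np.array(v) for k,v in m.items()})
```

```text
Traceback (most recent call last):
  File "mv.py", line 25, in st
    o=ctrl.observe();c=cmd();print('t',o['t'].round(2),'pos',o['position'].round(4),'cmd',c[:3,3].round(4),'rot',np.degrees(o['ee_rot']).round(1),'F',o['contact_force'].round(1),'M',o['moment'].round(2),'w',o['width'].round(4),'g',o['gripper_force'].round(1))
                                       ^^^^^^^^^^^^
AttributeError: 'float' object has no attribute 'round'
```

```bash
sed -i "s/o=ctrl.observe();c=cmd()/o={k:np.asarray(v) for k,v in ctrl.observe().items()};c=cmd()/" mv.py
python3 - <<'E'
from mv import *
import cv2
st();print(ctrl.observe()['joint_pos'])
m=ctrl.camera_model('wrist');im=ctrl.capture('wrist');cv2.imwrite('pics/w1.png',im[:,:,::-1])
np.savez('w1.npz',**{k:np.array(v) for k,v in m.items()})
E
```

```text
t 2.6 pos [ 0.5189 -0.3859  0.2358] cmd [ 0.5193 -0.3863  0.236 ] rot [-180.     0.     1.6] F [-0.4  0.4  1.1] M [ 0.02  0.17 -0.04] w 0.0465 g 0.0
[-7.11343879e-01  5.27758485e-01  1.38037222e+00  7.37256023e-05
  1.23367976e+00  8.31708194e-01]
```

View pics/w1.png

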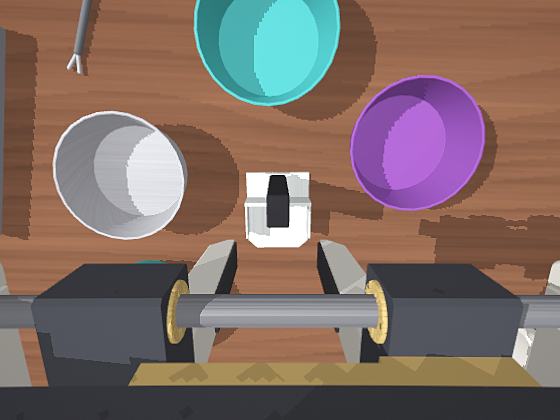

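The wrist view shows the scoop square to the fingers. Its heel corners are at (246,172) and (309,172), the handle top at (267–289, 194–227) and the lip at (259–299, 247). I'll refine the scoop pose and cross-check the dish.

Run:
```python
from fit import *
from mv import *
W=dict(np.load('w1.npz'));W['k1']=float(W['k1'])
p=fit([(W,(246,172.5),(35,39,3)),(W,(309.5,172.5),(35,-39,3)),(W,(266.5,227),(4,10,130)),(W,(289,227),(4,-10,130)),(W,(258,247),(-65,28,1)),(W,(300,247),(-65,-28,1))],[.5,-.387,.03])
# dish rim fit in wrist view: ellipse centre approx
print('dish',atz(W,(120,175),.055))
```

```text
[ 0.5015 -0.3885  0.0431] 2.47
[[0.1, -0.0], [-0.8, -1.0], [0.4, 0.8], [0.8, 0.5], [-0.5, -0.2], [-0.5, -0.8]]
dish [ 0.53566878 -0.21758399  0.055     ]
```

Run:
```python
from mv import *
A=scoop(.501,-.3877,0.0,2.0)
plan([(A,1,.5)])
```

```text
1
[{"slide":[0.07,0.08,16.0],"turn":[0.0,0.0,-0.5],"grip":0.5}]
```

Emit:
apply_moves([
  {"slide": [0.07, 0.08, 5], "turn": [0, 0, -0.5], "grip": 0.5},
  {"slide": [0.07, 0.08, 10], "turn": [0, 0, -0.5], "grip": 0.5},
  {"slide": [0.07, 0.08, 13], "turn": [0, 0, -0.5], "grip": 0.5},
  {"slide": [0.07, 0.08, 15], "turn": [0, 0, -0.5], "grip": 0.5},
  {"slide": [0.07, 0.08, 16], "turn": [0, 0, -0.5], "grip": 0.5},
  {"slide": [0.07, 0.08, 16], "turn": [0, 0, -0.5], "grip": 0.5},
  {"slide": [0.07, 0.08, 16], "turn": [0, 0, -0.5], "grip": 0.8},
  {"slide": [0.07, 0.08, 16], "turn": [0, 0, -0.5], "grip": 1},
  {"slide": [0.07, 0.08, 16], "turn": [0, 0, -0.5], "grip": 1},
  {"slide": [0.07, 0.08, 16], "turn": [0, 0, -0.5], "grip": 1},
  {"slide": [0.07, 0.08, 16], "turn": [0, 0, -0.5], "grip": 1},
  {"slide": [0.07, 0.08, 16], "turn": [0, 0, -0.5], "grip": 1},
], force=60)

```text
t: 4.15
position: [0.5199, -0.3877, 0.0761]
ee_rot: [3.141, -0.0, 0.035]
contact_force: [-0.7, 1.0, 5.8]
width: 0.0197
gripper_force: 60.0
```

```bash
python3 -c "
from mv import *
st()"
```

```text
t 4.15 pos [ 0.5199 -0.3877  0.0761] cmd [ 0.52   -0.3871  0.076 ] rot [180.  -0.   2.] F [-0.7  1.   5.8] M [0.31 0.36 0.05] w 0.0197 g 60.0
```

```bash
cat >> mv.py <<'E'
TR=H(R.from_euler('z',-12.23,degrees=True),[.5775,.0006,0])
def tray(tx,ty,z,pitch=0,piv=(.035,0,0),dyaw=0):
    p=TR@[tx,ty,0,1];return scoop(p[0],p[1],z,-12.23+dyaw,pitch,piv)
E
python3 - <<'E'
from mv import *
plan([(scoop(.501,-.3877,.11,2.0),3,1),(tray(.07,0,.11),12,1),(tray(.07,0,.02),4,1),(tray(.07,0,.02),1,1)])
E
```

```text
20
[{"slide":[0.0,0.0,-3.67],"turn":[0.0,0.0,0.0],"grip":1},{"slide":[0.0,0.0,-7.33],"turn":[0.0,0.0,0.0],"grip":1},{"slide":[0.0,0.0,-11.0],"turn":[0.0,0.0,0.0],"grip":1},{"slide":[1.31,-3.03,-11.0],"turn":[0.0,0.0,1.2],"grip":1},{"slide":[2.62,-6.06,-11.0],"turn":[0.0,0.0,2.4],"grip":1},{"slide":[3.94,-9.09,-11.0],"turn":[0.0,0.0,3.6],"grip":1},{"slide":[5.25,-12.12,-11.0],"turn":[0.0,0.0,4.8],"grip":1},{"slide":[6.56,-15.15,-11.0],"turn":[0.0,0.0,5.9],"grip":1},{"slide":[7.87,-18.18,-11.0],"turn":[0.0,0.0,7.1],"grip":1},{"slide":[9.18,-21.2,-11.0],"turn":[0.0,0.0,8.3],"grip":1},{"slide":[10.49,-24.23,-11.0],"turn":[0.0,0.0,9.5],"grip":1},{"slide":[11.8,-27.26,-11.0],"turn":[0.0,0.0,10.7],"grip":1},{"slide":[13.11,-30.29,-11.0],"turn":[0.0,0.0,11.9],"grip":1},{"slide":[14.43,-33.32,-11.0],"turn":[0.0,0.0,13.1],"grip":1},{"slide":[15.74,-36.35,-11.0],"turn":[0.0,0.0,14.2],"grip":1},{"slide":[15.74,-36.35,-8.75],"turn":[0.0,0.0,14.2],"grip":1},{"slide":[15.74,-36.35,-6.5],"turn":[0.0,0.0,14.2],"grip":1},{"slide":[15.74,-36.35,-4.25],"turn":[0.0,0.0,14.2],"grip":1},{"slide":[15.74,-36.35,-2.0],"turn":[0.0,0.0,14.2],"grip":1},{"slide":[15.74,-36.35,-2.0],"turn":[0.0,0.0,14.2],"grip":1}]
```

Emit:
apply_moves([
  {"slide": [0, 0, -3.7], "turn": [0, 0, 0], "grip": 1},
  {"slide": [0, 0, -7.3], "turn": [0, 0, 0], "grip": 1},
  {"slide": [0, 0, -11], "turn": [0, 0, 0], "grip": 1},
  {"slide": [1.3, -3, -11], "turn": [0, 0, 1.2], "grip": 1},
  {"slide": [2.6, -6, -11], "turn": [0, 0, 2.4], "grip": 1},
  {"slide": [3.9, -9, -11], "turn": [0, 0, 3.6], "grip": 1},
  {"slide": [5.2, -12, -11], "turn": [0, 0, 4.8], "grip": 1},
  {"slide": [6.5, -15, -11], "turn": [0, 0, 6], "grip": 1},
  {"slide": [7.8, -18, -11], "turn": [0, 0, 7.1], "grip": 1},
  {"slide": [9.1, -21, -11], "turn": [0, 0, 8.3], "grip": 1},
  {"slide": [10.5, -24.2, -11], "turn": [0, 0, 9.5], "grip": 1},
  {"slide": [11.8, -27.3, -11], "turn": [0, 0, 10.7], "grip": 1},
  {"slide": [13.1, -30.3, -11], "turn": [0, 0, 11.9], "grip": 1},
  {"slide": [14.4, -33.3, -11], "turn": [0, 0, 13.1], "grip": 1},
  {"slide": [15.74, -36.35, -11], "turn": [0, 0, 14.2], "grip": 1},
  {"slide": [15.74, -36.35, -8.8], "turn": [0, 0, 14.2], "grip": 1},
  {"slide": [15.74, -36.35, -6.5], "turn": [0, 0, 14.2], "grip": 1},
  {"slide": [15.74, -36.35, -4], "turn": [0, 0, 14.2], "grip": 1},
  {"slide": [15.74, -36.35, -2], "turn": [0, 0, 14.2], "grip": 1},
  {"slide": [15.74, -36.35, -2], "turn": [0, 0, 14.2], "grip": 1},
])

```text
t: 6.65
position: [0.6635, -0.0188, 0.0939]
ee_rot: [3.141, 0.003, -0.213]
contact_force: [0.0, 0.1, -1.2]
width: 0.0198
gripper_force: 60.0
```

Run:
```python
from mv import *
import cv2
st()
a=ctrl.capture('top')[120:270,170:300];b=ctrl.capture('wrist')
np.savez('w2.npz',**{k:np.array(v) for k,v in ctrl.camera_model('wrist').items()})
c=np.zeros((420,800,3),np.uint8);c[:,:364]=cv2.resize(a,(364,420),interpolation=cv2.INTER_CUBIC);c[:,364:]=b[:,62:498]
cv2.imwrite('pics/m1.png',c[:,:,::-1]);st()
```

```text
t 6.65 pos [ 0.6635 -0.0188  0.0939] cmd [ 0.6645 -0.0183  0.096 ] rot [180.    0.2 -12.2] F [ 0.   0.1 -1.2] M [-0.02  0.13 -0.02] w 0.0198 g 60.0
t 6.75 pos [ 0.6647 -0.0189  0.0962] cmd [ 0.6645 -0.0183  0.096 ] rot [-180.    -0.   -12.2] F [ 1.2  0.4 -1.5] M [ 0.    0.19 -0.03] w 0.0199 g 60.0
```

View pics/m1.png

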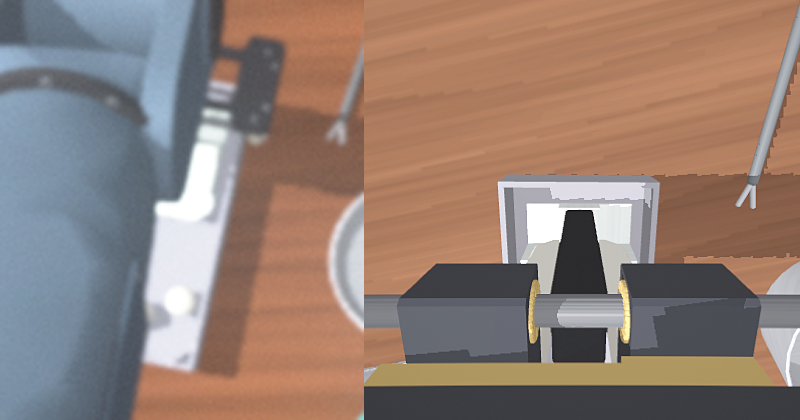

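Wrist view: the scoop is inside the tray and centred, with equal gaps at (503–527) and (630–655). Now I'll lower it onto the floor.

Emit:
apply_moves([
  {"slide": [0, 0, 0.8], "grip": 1, "turn": [0, 0, 0]},
  {"slide": [0, 0, 1.2], "grip": 1, "turn": [0, 0, 0]},
  {"slide": [0, 0, 1.4], "grip": 1, "turn": [0, 0, 0]},
  {"slide": [0, 0, 1.5], "grip": 1, "turn": [0, 0, 0]},
  {"slide": [0, 0, 1.55], "grip": 1, "turn": [0, 0, 0]},
  {"slide": [0, 0, 1.55], "grip": 1, "turn": [0, 0, 0]},
])

```text
t: 7.5
position: [0.6644, -0.0188, 0.0802]
ee_rot: [-3.142, -0.0, -0.213]
contact_force: [0.1, -0.2, -0.8]
width: 0.0199
gripper_force: 60.0
```

Emit:
apply_moves([
  {"slide": [0, 0, 0.05], "grip": 1, "turn": [0, 0, 0]},
  {"slide": [0, 0, 0.1], "grip": 1, "turn": [0, 0, 0]},
  {"slide": [0, 0, 0.1], "grip": 1, "turn": [0, 0, 0]},
])

```text
t: 7.88
position: [0.6645, -0.0189, 0.0801]
ee_rot: [-3.142, -0.001, -0.213]
contact_force: [-3.2, 0.4, 7.0]
width: 0.02
gripper_force: 60.0
```

Run:
```python
from mv import *
c=cmd();c[:3,3]+=c[:3,2]*.0165;np.save('cmd.npy',c);st()
z=.0042
plan([(tray(.07,0,z),1,1),(tray(.0,0,z),4,1),(tray(-.02,0,z),2,1),(tray(-.04,0,z),4,1),(tray(-.049,0,z),3,1)])
```

```text
t 7.88 pos [ 0.6645 -0.0189  0.0801] cmd [ 0.6645 -0.0183  0.0795] rot [-180.    -0.   -12.2] F [-3.2  0.4  7. ] M [0.07 0.81 0.03] w 0.02 g 60.0
14
[{"slide":[0.0,0.0,-0.07],"turn":[0.0,0.0,0.0],"grip":1},{"slide":[-1.75,0.0,-0.07],"turn":[0.0,0.0,0.0],"grip":1},{"slide":[-3.5,0.0,-0.07],"turn":[0.0,0.0,0.0],"grip":1},{"slide":[-5.25,0.0,-0.07],"turn":[0.0,0.0,0.0],"grip":1},{"slide":[-7.0,0.0,-0.07],"turn":[0.0,0.0,0.0],"grip":1},{"slide":[-8.0,-0.01,-0.07],"turn":[0.0,0.0,0.0],"grip":1},{"slide":[-9.0,-0.01,-0.07],"turn":[0.0,0.0,0.0],"grip":1},{"slide":[-9.5,-0.01,-0.07],"turn":[0.0,0.0,0.0],"grip":1},{"slide":[-10.0,-0.01,-0.07],"turn":[0.0,0.0,0.0],"grip":1},{"slide":[-10.5,-0.01,-0.07],"turn":[0.0,0.0,0.0],"grip":1},{"slide":[-11.0,-0.01,-0.07],"turn":[0.0,0.0,0.0],"grip":1},{"slide":[-11.3,-0.01,-0.07],"turn":[0.0,0.0,0.0],"grip":1},{"slide":[-11.6,-0.01,-0.07],"turn":[0.0,0.0,0.0],"grip":1},{"slide":[-11.9,-0.01,-0.07],"turn":[0.0,0.0,0.0],"grip":1}]
```

Emit:
apply_moves([
  {"slide": [0, 0, -0.07], "turn": [0, 0, 0], "grip": 1},
  {"slide": [-1.75, 0, -0.07], "turn": [0, 0, 0], "grip": 1},
  {"slide": [-3.5, 0, -0.07], "turn": [0, 0, 0], "grip": 1},
  {"slide": [-5.25, 0, -0.07], "turn": [0, 0, 0], "grip": 1},
  {"slide": [-7, 0, -0.07], "turn": [0, 0, 0], "grip": 1},
  {"slide": [-8, 0, -0.07], "turn": [0, 0, 0], "grip": 1},
  {"slide": [-9, 0, -0.07], "turn": [0, 0, 0], "grip": 1},
  {"slide": [-9.5, 0, -0.07], "turn": [0, 0, 0], "grip": 1},
  {"slide": [-10, 0, -0.07], "turn": [0, 0, 0], "grip": 1},
  {"slide": [-10.5, 0, -0.07], "turn": [0, 0, 0], "grip": 1},
  {"slide": [-11, 0, -0.07], "turn": [0, 0, 0], "grip": 1},
  {"slide": [-11.3, 0, -0.07], "turn": [0, 0, 0], "grip": 1},
  {"slide": [-11.6, 0, -0.07], "turn": [0, 0, 0], "grip": 1},
  {"slide": [-11.9, 0, -0.07], "turn": [0, 0, 0], "grip": 1},
])

```text
t: 9.62
position: [0.5483, 0.0063, 0.0801]
ee_rot: [-3.142, -0.001, -0.213]
contact_force: [3.6, -0.8, 5.7]
width: 0.0199
gripper_force: 60.0
```

Run:
```python
from mv import *
import cv2
a=ctrl.capture('scene')[170:350,230:430];st()
c=cv2.resize(a,None,fx=3,fy=3,interpolation=cv2.INTER_CUBIC)
cv2.imwrite('pics/m2.png',c[:,:,::-1])
```

```text
t 9.68 pos [0.548  0.0063 0.0801] cmd [0.5482 0.007  0.0802] rot [-180.    -0.   -12.2] F [ 1.4 -0.1  5.4] M [-0.04  0.02 -0.02] w 0.0199 g 60.0
```

View pics/m2.png

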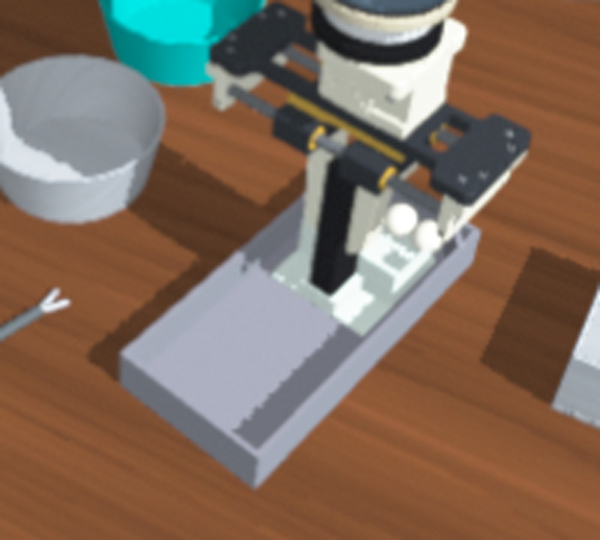

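Two beads are at the mouth, at m2 (403,219) and (427,236). The third is hidden behind the finger. I'll ease forward.

Emit:
apply_moves([
  {"slide": [-0.15, 0, 0], "turn": [0, 0, 0], "grip": 1},
  {"slide": [-0.3, 0, 0], "turn": [0, 0, 0], "grip": 1},
  {"slide": [-0.4, 0, 0], "turn": [0, 0, 0], "grip": 1},
  {"slide": [-0.4, 0, 0], "turn": [0, 0, 0], "grip": 1},
])

```text
t: 10.18
position: [0.5443, 0.0071, 0.08]
ee_rot: [-3.142, -0.001, -0.213]
contact_force: [2.9, -1.0, 5.7]
width: 0.0197
gripper_force: 60.0
```

Emit:
apply_moves([
  {"slide": [-0.1, 0, 0], "turn": [0, 0, 0], "grip": 1},
  {"slide": [-0.15, 0, 0], "turn": [0, 0, 0], "grip": 1},
  {"slide": [-0.15, 0, 0], "turn": [0, 0, 0], "grip": 1},
])

```text
t: 10.55
position: [0.543, 0.0074, 0.0801]
ee_rot: [-3.141, -0.001, -0.213]
contact_force: [3.2, -1.0, 6.5]
width: 0.0197
gripper_force: 60.0
```

Run:
```python
from mv import *
import cv2
c=cmd();c[:3,3]-=c[:3,0]*.0055;np.save('cmd.npy',c);st()
a=ctrl.capture('top')[200:270,180:280];b=ctrl.capture('scene')[200:290,320:420]
c=np.zeros((560,800,3),np.uint8);c[:280,:400]=cv2.resize(a,(400,280),interpolation=cv2.INTER_CUBIC);c[:360,400:]=cv2.resize(b,(400,360),interpolation=cv2.INTER_CUBIC)
w=ctrl.capture('wrist');c[280:,:373]=cv2.resize(w,(373,280))
cv2.imwrite('pics/m3.png',c[:,:,::-1]);
# tray-frame scoop pose from cmd
S=np.linalg.inv(TR)@cmd()@np.linalg.inv(G);print(S[:3,3].round(4))
```

```text
t 10.55 pos [0.543  0.0074 0.0801] cmd [0.5428 0.0081 0.0802] rot [-180.    -0.   -12.2] F [ 3.2 -1.   6.5] M [-0.11 -0.24  0.05] w 0.0197 g 60.0
[-0.0545  0.      0.0042]
```

View pics/m3.png

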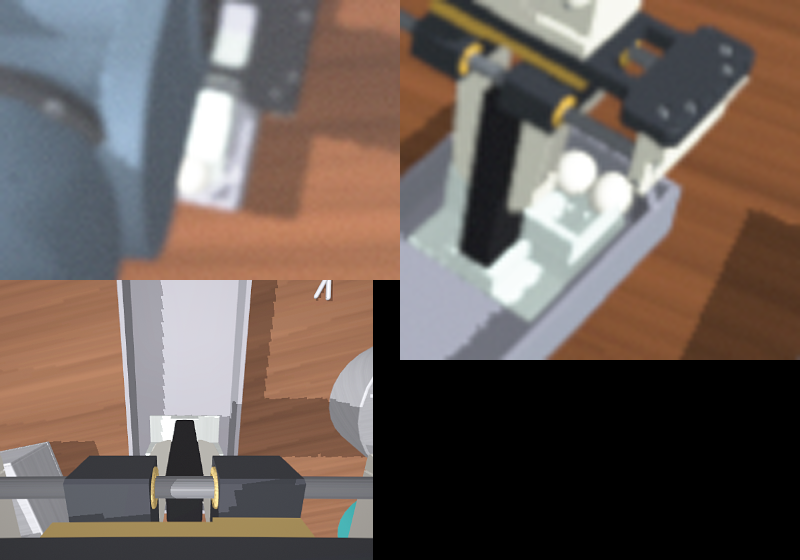

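Run:
```python
from mv import *
plan([(tray(-.0552,0,.0042),1,1)]+[(tray(-.0552,0,.0044+.0001*p,p),1,1) for p in (3,6,9,12,15,17)]+[(tray(-.0552,0,.0062,17),3,1)])
```

```text
10
[{"slide":[-0.07,0.0,0.0],"turn":[0.0,0.0,0.0],"grip":1},{"slide":[0.33,0.0,-0.12],"turn":[0.0,-3.0,0.0],"grip":1},{"slide":[0.73,0.0,-0.21],"turn":[0.0,-6.0,0.0],"grip":1},{"slide":[1.14,0.0,-0.27],"turn":[0.0,-9.0,0.0],"grip":1},{"slide":[1.54,0.0,-0.31],"turn":[0.0,-12.0,0.0],"grip":1},{"slide":[1.95,0.0,-0.33],"turn":[0.0,-15.0,0.0],"grip":1},{"slide":[2.22,0.0,-0.33],"turn":[0.0,-17.0,0.0],"grip":1},{"slide":[2.22,0.0,-0.33],"turn":[0.0,-17.0,0.0],"grip":1},{"slide":[2.22,0.0,-0.33],"turn":[0.0,-17.0,0.0],"grip":1},{"slide":[2.22,0.0,-0.34],"turn":[0.0,-17.0,0.0],"grip":1}]
```

Emit:
apply_moves([
  {"slide": [-0.07, 0, 0], "turn": [0, 0, 0], "grip": 1},
  {"slide": [0.33, 0, -0.12], "turn": [0, -3, 0], "grip": 1},
  {"slide": [0.73, 0, -0.21], "turn": [0, -6, 0], "grip": 1},
  {"slide": [1.14, 0, -0.27], "turn": [0, -9, 0], "grip": 1},
  {"slide": [1.54, 0, -0.31], "turn": [0, -12, 0], "grip": 1},
  {"slide": [1.95, 0, -0.33], "turn": [0, -15, 0], "grip": 1},
  {"slide": [2.22, 0, -0.33], "turn": [0, -17, 0], "grip": 1},
  {"slide": [2.22, 0, -0.33], "turn": [0, -17, 0], "grip": 1},
  {"slide": [2.22, 0, -0.33], "turn": [0, -17, 0], "grip": 1},
  {"slide": [2.22, 0, -0.34], "turn": [0, -17, 0], "grip": 1},
])

```text
t: 11.95
position: [0.5639, 0.0029, 0.0832]
ee_rot: [3.142, 0.297, -0.213]
contact_force: [-0.2, -0.2, -1.6]
width: 0.0197
gripper_force: 60.0
```

Run:
```python
from mv import *
import cv2
st()
a=ctrl.capture('top')[200:270,180:280];b=ctrl.capture('scene')[200:290,320:420]
c=np.zeros((560,800,3),np.uint8);c[:280,:400]=cv2.resize(a,(400,280),interpolation=cv2.INTER_CUBIC);c[:360,400:]=cv2.resize(b,(400,360),interpolation=cv2.INTER_CUBIC)
cv2.imwrite('pics/m4.png',c[:360,:,::-1]);
```

```text
t 11.95 pos [0.5639 0.0029 0.0832] cmd [0.5645 0.0034 0.0836] rot [180.   17.  -12.2] F [-0.2 -0.2 -1.6] M [-0.05 -0.21  0.01] w 0.0197 g 60.0
```

View pics/m4.png

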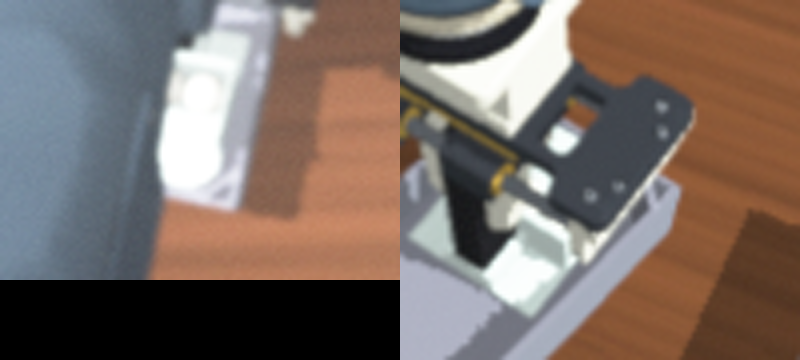

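Top crop: one bead clearly sits in the pan at m4 (200,95). The others are hidden. I'll lift with the lean kept, move over beside the dish, and then count what's left in the tray numerically.

```bash
cat >> mv.py <<'E'
LIP=(-.065,0,0)
def pour(pitch,lz,dx=.025,yaw=0): return scoop(.532+dx+.065,-.2165,lz,yaw,pitch,LIP)
E
python3 - <<'E'
from mv import *
plan([(tray(-.045,0,.05,17),3,1),(tray(-.045,0,.11,17),3,1),(pour(17,.13),12,1),(pour(17,.13),2,1)])
E
```

```text
20
[{"slide":[-0.1,0.0,-1.49],"turn":[0.0,0.0,0.0],"grip":1},{"slide":[-0.2,0.0,-2.99],"turn":[0.0,0.0,0.0],"grip":1},{"slide":[-0.31,0.0,-4.48],"turn":[0.0,0.0,0.0],"grip":1},{"slide":[-0.89,0.0,-6.39],"turn":[0.0,0.0,0.0],"grip":1},{"slide":[-1.47,0.0,-8.31],"turn":[0.0,0.0,0.0],"grip":1},{"slide":[-2.06,0.0,-10.22],"turn":[0.0,0.0,0.0],"grip":1},{"slide":[-1.01,1.63,-10.46],"turn":[-0.3,0.0,-0.9],"grip":1},{"slide":[0.04,3.25,-10.7],"turn":[-0.6,0.0,-1.9],"grip":1},{"slide":[1.09,4.88,-10.94],"turn":[-0.9,0.0,-2.9],"grip":1},{"slide":[2.15,6.5,-11.18],"turn":[-1.2,0.0,-3.9],"grip":1},{"slide":[3.2,8.12,-11.42],"turn":[-1.5,0.0,-4.8],"grip":1},{"slide":[4.25,9.75,-11.67],"turn":[-1.8,0.0,-5.8],"grip":1},{"slide":[5.3,11.37,-11.91],"turn":[-2.1,0.0,-6.8],"grip":1},{"slide":[6.35,13.0,-12.15],"turn":[-2.4,0.0,-7.8],"grip":1},{"slide":[7.4,14.62,-12.39],"turn":[-2.7,0.0,-8.7],"grip":1},{"slide":[8.45,16.24,-12.63],"turn":[-3.0,0.0,-9.7],"grip":1},{"slide":[9.51,17.87,-12.87],"turn":[-3.3,0.0,-10.7],"grip":1},{"slide":[10.56,19.49,-13.11],"turn":[-3.6,0.0,-11.7],"grip":1},{"slide":[10.56,19.49,-13.11],"turn":[-3.6,0.0,-11.7],"grip":1},{"slide":[10.56,19.49,-13.11],"turn":[-3.6,0.0,-11.7],"grip":1}]
```

Emit:
apply_moves([
  {"slide": [-0.1, 0, -1.5], "turn": [0, 0, 0], "grip": 1},
  {"slide": [-0.2, 0, -3], "turn": [0, 0, 0], "grip": 1},
  {"slide": [-0.3, 0, -4.5], "turn": [0, 0, 0], "grip": 1},
  {"slide": [-0.9, 0, -6.4], "turn": [0, 0, 0], "grip": 1},
  {"slide": [-1.5, 0, -8.3], "turn": [0, 0, 0], "grip": 1},
  {"slide": [-2, 0, -10.2], "turn": [0, 0, 0], "grip": 1},
  {"slide": [-1, 1.6, -10.5], "turn": [-0.3, 0, -0.9], "grip": 1},
  {"slide": [0, 3.3, -10.7], "turn": [-0.6, 0, -1.9], "grip": 1},
  {"slide": [1.1, 4.9, -10.9], "turn": [-0.9, 0, -2.9], "grip": 1},
  {"slide": [2.2, 6.5, -11.2], "turn": [-1.2, 0, -3.9], "grip": 1},
  {"slide": [3.2, 8.1, -11.4], "turn": [-1.5, 0, -4.8], "grip": 1},
  {"slide": [4.3, 9.8, -11.7], "turn": [-1.8, 0, -5.8], "grip": 1},
  {"slide": [5.3, 11.4, -11.9], "turn": [-2.1, 0, -6.8], "grip": 1},
  {"slide": [6.4, 13, -12.2], "turn": [-2.4, 0, -7.8], "grip": 1},
  {"slide": [7.4, 14.6, -12.4], "turn": [-2.7, 0, -8.7], "grip": 1},
  {"slide": [8.5, 16.2, -12.6], "turn": [-3, 0, -9.7], "grip": 1},
  {"slide": [9.5, 17.9, -12.9], "turn": [-3.3, 0, -10.7], "grip": 1},
  {"slide": [10.56, 19.49, -13.11], "turn": [-3.6, 0, -11.7], "grip": 1},
  {"slide": [10.56, 19.49, -13.11], "turn": [-3.6, 0, -11.7], "grip": 1},
  {"slide": [10.56, 19.49, -13.11], "turn": [-3.6, 0, -11.7], "grip": 1},
])

```text
t: 14.55
position: [0.6592, -0.2168, 0.1775]
ee_rot: [3.142, 0.297, 0.001]
contact_force: [-0.6, -0.9, -2.8]
width: 0.0197
gripper_force: 60.0
```

```bash
cat > blobs.py <<'E'
from fit import *
from mv import TR
def blobs(im,m,tag):
    # white: bright, faintly warm like the beads; report bead-like blobs inside the tray (rays met at bead height)
    hs=im.astype(int).min(2);mask=(hs>200).astype(np.uint8)
    n,l,s,c=cv2.connectedComponentsWithStats(mask);inv=np.linalg.inv(TR)
    for k in range(1,n):
        p=atz(m,c[k],.016);q=(inv@[*p,1])[:2]
        if abs(q[0])<.13 and abs(q[1])<.06: print(tag,c[k].round(1),'area',s[k,4],'tray',q.round(3),im[l==k].mean(0).round())
E
python3 - <<'E'
from mv import st
from blobs import *
st()
for n,m in(('top',T),('scene',S)):
    im=ctrl.capture(n);cv2.imwrite(f'pics/{n}5.png',im[:,:,::-1]);blobs(im,m,n)
    blobs(cv2.imread(f'pics/{n}0.png')[:,:,::-1],m,n+' ref')
E
```

```text
t 14.55 pos [ 0.6592 -0.2168  0.1775] cmd [ 0.6596 -0.2165  0.1781] rot [180.  17.   0.] F [-0.6 -0.9 -2.8] M [-0.02 -0.16  0.01] w 0.0197 g 60.0
top [230.6 155.3] area 21 tray [0.104 0.014] [212. 213. 225.]
top [195.7 235.1] area 7 tray [-0.106  0.057] [212. 212. 223.]
top ref [234.1 198.7] area 2567 tray [-0.    -0.017] [222. 223. 232.]
top ref [206.6 229.1] area 83 tray [-0.086  0.034] [242. 241. 240.]
top ref [195.7 235.1] area 7 tray [-0.106  0.057] [210. 209. 220.]
top ref [200.1 242.2] area 11 tray [-0.12   0.043] [212. 210. 221.]
top ref [237. 250.] area 1 tray [-0.121 -0.05 ] [204. 202. 215.]
scene ref [339.7 245.7] area 90 tray [-0.067 -0.03 ] [243. 244. 241.]
scene ref [357.6 249. ] area 85 tray [-0.085  0.004] [245. 246. 243.]
scene ref [368.9 255.5] area 73 tray [-0.086  0.032] [244. 244. 241.]
```

Run:
```python
from fit import *
from mv import TR
for f,m in(('scene5',S),('scene0',S),('top5',T),('top0',T)):
    im=cv2.imread(f'pics/{f}.png').astype(int)
    g=[[(TR@[x,y,.004,1])[:3] for y in np.arange(.045,-.05,-.01)] for x in np.arange(-.115,-.02,.008)]
    print(f)
    for row in g: print(' '.join('%3d%+3d'%(im[int(v+.5),int(u+.5)].min(),im[int(v+.5),int(u+.5)][0]-im[int(v+.5),int(u+.5)][2]) for u,v in [proj(m,p) for p in row]))
```

```text
scene5
172+19 102+11 112+13 115+12 151+18 169+18 172+20 172+19 170+20 162+17
173+19 114+13 114+14 134+16 176+19 175+21 175+20 176+19 176+20 162+17
173+19 115+13 114+13 175+20 177+19 176+19 175+20 175+20 176+19 175+19
172+21 114+14 117+14 176+19 177+19 175+19 176+20 176+19 175+20 175+20
167+18 115+12 137+16 177+19 175+21 177+19 177+19 176+20 176+20 176+19
173+19 115+13 122+14 176+19 175+20 176+19 175+20 176+21 176+19 176+19
173+19 113+14 117+13 176+20 176+20 176+19 176+20 175+20 175+20 176+19
171+20 114+14 117+14 176+20 176+19 176+19 174+20 177+19 175+20 176+19
171+20 115+13 124+13 177+19 176+19 175+19 176+19 176+19 175+20 176+20
173+19 114+12 116+13 176+20 177+19 175+20 175+19 176+20 175+20 174+21
172+20 114+13 122+14 176+20 176+19 175+20 176+20 175+19 175+20 176+20
173+19 114+13 117+14 176+20 176+20 175+21 176+20 175+20 176+19 176+19
scene0
167+18  99+11 111+12 110+12 148+16 164+18 168+18 167+19 166+19 155+18
168+18 120+10 247 -3 148 +8 185+13 245 -3 172+18 171+19 170+20 157+17
167+19 234 -5 254 -1 182 -3 254 -1 254 +0 170 +4 171+19 170+19 170+19
167+19 219 -5 251 -2 146 -1 254 -1 2
[... 1583 characters left out ...]

161+10 219 -2 167 +5 209+12 225 +8 220+10 210+12 223+11 222+11 225+10
251 -2 254 -1 196 -4 230 -2 254 +0 213 -8 162+10 196+15 224+10 224+10
243 -2 255 +0 216 -6 254 -1 255 +0 211 -8 161+10 201+14 222+11 217 +9
173 +7 233 -5 169 +6 222 +8 241 -2 194 +9 197+10 254 +0 231 -5 179+11
161 +9 159+10 171+12 222+11 223+10 222 +9 230 +8 255 +0 250 -2 175 +7
157+11 160+10 162 +9 222+12 224+10 222+10 224 +9 252 -1 226 -3 181+12
161+10 160+11 167+13 222+12 223 +9 222 +9 224+10 224 +9 225+10 222+11
156 +9 162+10 175+12 222+12 221+11 223+10 223+10 223+10 223+11 223+10
160 +9 158+11 164+12 221+12 222+11 222+11 223 +9 222+10 222+11 222+10
158 +9 159 +8 169+13 222+11 223+11 223+11 222+10 224+10 223 +8 221+12
```

The scene view's floor grid is uniformly tray-grey, so the tray is empty and all three beads are in the scoop. Next is a slow pour.

Run:
```python
from mv import *
plan([(pour(11,.115),1,1),(pour(6,.10),1,1),(pour(2,.085),1,1)]+[(pour(-p,.085-.0009*p),1,1) for p in (2,5,8,11,14,17,20,24,28,32,36,40)]+[(pour(-40,.049),4,1)])
```

```text
19
[{"slide":[-0.4,0.0,0.6],"turn":[0.0,6.0,0.0],"grip":1},{"slide":[-0.73,0.0,1.4],"turn":[0.0,11.0,0.0],"grip":1},{"slide":[-0.94,0.0,2.39],"turn":[0.0,15.0,0.0],"grip":1},{"slide":[-1.57,0.0,2.15],"turn":[0.0,19.0,0.1],"grip":1},{"slide":[-2.01,0.0,2.14],"turn":[0.0,22.0,0.1],"grip":1},{"slide":[-2.48,0.0,2.15],"turn":[0.0,25.0,0.1],"grip":1},{"slide":[-2.95,0.0,2.19],"turn":[0.0,28.0,0.1],"grip":1},{"slide":[-3.43,0.0,2.27],"turn":[0.0,31.0,0.1],"grip":1},{"slide":[-3.93,0.0,2.37],"turn":[0.0,34.0,0.1],"grip":1},{"slide":[-4.43,0.0,2.5],"turn":[0.0,37.0,0.1],"grip":1},{"slide":[-5.1,0.0,2.72],"turn":[0.0,41.0,0.1],"grip":1},{"slide":[-5.78,0.0,3.0],"turn":[0.0,45.0,0.1],"grip":1},{"slide":[-6.47,0.0,3.33],"turn":[0.0,49.0,0.1],"grip":1},{"slide":[-7.15,-0.01,3.72],"turn":[0.0,53.0,0.1],"grip":1},{"slide":[-7.83,-0.01,4.16],"turn":[0.0,57.0,0.1],"grip":1},{"slide":[-7.83,-0.01,4.16],"turn":[0.0,57.0,0.1],"grip":1},{"slide":[-7.83,-0.01,4.16],"turn":[0.0,57.0,0.1],"grip":1},{"slide":[-7.83,-0.01,4.16],"turn":[0.0,57.0,0.1],"grip":1},{"slide":[-7.83,-0.01,4.16],"turn":[0.0,57.0,0.1],"grip":1}]
```

Emit:
apply_moves([
  {"slide": [-0.4, 0, 0.6], "turn": [0, 6, 0], "grip": 1},
  {"slide": [-0.7, 0, 1.4], "turn": [0, 11, 0], "grip": 1},
  {"slide": [-0.9, 0, 2.4], "turn": [0, 15, 0], "grip": 1},
  {"slide": [-1.6, 0, 2.15], "turn": [0, 19, 0], "grip": 1},
  {"slide": [-2, 0, 2.15], "turn": [0, 22, 0], "grip": 1},
  {"slide": [-2.5, 0, 2.15], "turn": [0, 25, 0], "grip": 1},
  {"slide": [-3, 0, 2.2], "turn": [0, 28, 0], "grip": 1},
  {"slide": [-3.4, 0, 2.3], "turn": [0, 31, 0], "grip": 1},
  {"slide": [-3.9, 0, 2.4], "turn": [0, 34, 0], "grip": 1},
  {"slide": [-4.4, 0, 2.5], "turn": [0, 37, 0], "grip": 1},
  {"slide": [-5.1, 0, 2.7], "turn": [0, 41, 0], "grip": 1},
  {"slide": [-5.8, 0, 3], "turn": [0, 45, 0], "grip": 1},
  {"slide": [-6.5, 0, 3.3], "turn": [0, 49, 0], "grip": 1},
  {"slide": [-7.2, 0, 3.7], "turn": [0, 53, 0], "grip": 1},
  {"slide": [-7.83, -0.01, 4.16], "turn": [0, 57, 0.1], "grip": 1},
  {"slide": [-7.83, -0.01, 4.16], "turn": [0, 57, 0.1], "grip": 1},
  {"slide": [-7.83, -0.01, 4.16], "turn": [0, 57, 0.1], "grip": 1},
  {"slide": [-7.83, -0.01, 4.16], "turn": [0, 57, 0.1], "grip": 1},
  {"slide": [-7.83, -0.01, 4.16], "turn": [0, 57, 0.1], "grip": 1},
])

```text
t: 17.02
position: [0.5727, -0.2171, 0.1611]
ee_rot: [3.141, -0.698, -0.0]
contact_force: [-0.6, 0.5, -0.8]
width: 0.0199
gripper_force: 60.0
```

Run:
```python
from mv import *
st()
plan([(pour(-40,.10),2,1),(pour(-20,.13,.05),3,1),(pour(0,.15,.08),3,1),(scoop(.501,-.3877,.10,2),9,1),(scoop(.501,-.3877,.10,2),2,1)])
```

```text
t 17.02 pos [ 0.5727 -0.2171  0.1611] cmd [ 0.5725 -0.2165  0.1612] rot [180. -40.  -0.] F [-0.6  0.5 -0.8] M [0.02 0.72 0.06] w 0.0199 g 60.0
19
[{"slide":[1.64,0.0,-1.95],"turn":[0.0,0.0,0.0],"grip":1},{"slide":[3.28,0.0,-3.91],"turn":[0.0,0.0,0.0],"grip":1},{"slide":[5.25,0.0,-3.03],"turn":[0.0,-6.7,0.0],"grip":1},{"slide":[7.23,0.0,-2.15],"turn":[0.0,-13.3,0.0],"grip":1},{"slide":[9.21,0.0,-1.27],"turn":[0.0,-20.0,0.0],"grip":1},{"slide":[10.68,0.0,0.14],"turn":[0.0,-26.7,0.0],"grip":1},{"slide":[12.15,0.0,1.56],"turn":[0.0,-33.3,0.0],"grip":1},{"slide":[13.62,0.0,2.97],"turn":[0.0,-40.0,0.0],"grip":1},{"slide":[11.77,1.89,2.14],"turn":[0.1,-40.0,-0.3],"grip":1},{"slide":[9.91,3.79,1.31],"turn":[0.2,-40.0,-0.5],"grip":1},{"slide":[8.06,5.68,0.48],"turn":[0.2,-40.0,-0.7],"grip":1},{"slide":[6.21,7.58,-0.35],"turn":[0.3,-40.0,-0.9],"grip":1},{"slide":[4.35,9.48,-1.18],"turn":[0.4,-40.0,-1.1],"grip":1},{"slide":[2.5,11.37,-2.01],"turn":[0.5,-40.0,-1.3],"grip":1},{"slide":[0.64,13.27,-2.84],"turn":[0.6,-40.0,-1.5],"grip":1},{"slide":[-1.21,15.16,-3.67],"turn":[0.6,-40.0,-1.7],"grip":1},{"slide":[-3.07,17.06,-4.5],"turn":[0.7,-40.0,-2.0],"grip":1},{"slide":[-3.07,17.06,-4.5],"turn":[0.7,-40.0,-2.0],"grip":1},{"slide":[-3.07,17.06,-4.5],"turn":[0.7,-40.0,-2.0],"grip":1}]
```

Emit:
apply_moves([
  {"slide": [0.8, 0, -1], "turn": [0, 0, 0], "grip": 1},
  {"slide": [1.6, 0, -2], "turn": [0, 0, 0], "grip": 1},
  {"slide": [3.3, 0, -3.9], "turn": [0, 0, 0], "grip": 1},
  {"slide": [5.3, 0, -3], "turn": [0, -6.7, 0], "grip": 1},
  {"slide": [7.2, 0, -2.2], "turn": [0, -13.3, 0], "grip": 1},
  {"slide": [9.2, 0, -1.3], "turn": [0, -20, 0], "grip": 1},
  {"slide": [10.7, 0, 0.1], "turn": [0, -26.7, 0], "grip": 1},
  {"slide": [12.2, 0, 1.6], "turn": [0, -33.3, 0], "grip": 1},
  {"slide": [13.6, 0, 3], "turn": [0, -40, 0], "grip": 1},
  {"slide": [11.8, 1.9, 2.1], "turn": [0.1, -40, -0.3], "grip": 1},
  {"slide": [9.9, 3.8, 1.3], "turn": [0.2, -40, -0.5], "grip": 1},
  {"slide": [8.1, 5.7, 0.5], "turn": [0.2, -40, -0.7], "grip": 1},
  {"slide": [6.2, 7.6, -0.4], "turn": [0.3, -40, -0.9], "grip": 1},
  {"slide": [4.4, 9.5, -1.2], "turn": [0.4, -40, -1.1], "grip": 1},
  {"slide": [2.5, 11.4, -2], "turn": [0.5, -40, -1.3], "grip": 1},
  {"slide": [0.6, 13.3, -2.8], "turn": [0.6, -40, -1.5], "grip": 1},
  {"slide": [-1.2, 15.2, -3.7], "turn": [0.6, -40, -1.7], "grip": 1},
  {"slide": [-3.07, 17.06, -4.5], "turn": [0.7, -40, -2], "grip": 1},
  {"slide": [-3.07, 17.06, -4.5], "turn": [0.7, -40, -2], "grip": 1},
  {"slide": [-3.07, 17.06, -4.5], "turn": [0.7, -40, -2], "grip": 1},
])

```text
t: 19.52
position: [0.5203, -0.3874, 0.1758]
ee_rot: [3.141, 0.0, 0.035]
contact_force: [0.5, 0.6, -1.9]
width: 0.0198
gripper_force: 60.0
```

Run:
```python
from mv import *
from fit import *
st()
W=ctrl.camera_model('wrist')
for n,m in(('wrist',W),('scene',S),('top',T)):
    im=ctrl.capture(n);cv2.imwrite(f'pics/{n}6.png',im[:,:,::-1])
    a=im.astype(int);d=a[:,:,2]-a[:,:,0];mask=((a.min(2)>150)&(d<=2)&(d>-25)).astype(np.uint8)
    k,l,s,c=cv2.connectedComponentsWithStats(mask)
    for i in range(1,k):
        p=atz(m,c[i],.016);r=np.hypot(p[0]-.532,p[1]+.2165)
        if s[i,4]>15 and r<.09:print(n,c[i].round(1),s[i,2:5],'xy',p.round(3),'r',r.round(3))
plan([(scoop(.501,-.3877,.02,2),4,1),(scoop(.501,-.3877,.005,2),3,1),(scoop(.501,-.3877,.001,2),3,1)])
```

```text
t 19.52 pos [ 0.5203 -0.3874  0.1758] cmd [ 0.52  -0.387  0.176] rot [179.9   0.    2. ] F [ 0.5  0.6 -1.9] M [-0.    0.13  0.04] w 0.0198 g 60.0
wrist [111.5 220.6] [  72   29 1398] xy [ 0.491 -0.217  0.016] r 0.041
scene [283.1 206.5] [ 5 18 18] xy [ 0.458 -0.181  0.016] r 0.082
scene [262.5 209.9] [ 27  16 247] xy [ 0.493 -0.217  0.016] r 0.039
top [314.9 212. ] [ 60  60 220] xy [ 0.537 -0.212  0.016] r 0.007
top [321.8 206. ] [ 18  16 130] xy [ 0.552 -0.229  0.016] r 0.024
top [317.2 231.3] [ 30  14 275] xy [ 0.49  -0.217  0.016] r 0.042
10
[{"slide":[0.0,0.0,2.0],"turn":[0.0,0.0,0.0],"grip":1},{"slide":[0.0,0.0,4.0],"turn":[0.0,0.0,0.0],"grip":1},{"slide":[0.0,0.0,6.0],"turn":[0.0,0.0,0.0],"grip":1},{"slide":[0.0,0.0,8.0],"turn":[0.0,0.0,0.0],"grip":1},{"slide":[0.0,0.0,8.5],"turn":[0.0,0.0,0.0],"grip":1},{"slide":[0.0,0.0,9.0],"turn":[0.0,0.0,0.0],"grip":1},{"slide":[0.0,0.0,9.5],"turn":[0.0,0.0,0.0],"grip":1},{"slide":[0.0,0.0,9.63],"turn":[0.0,0.0,0.0],"grip":1},{"slide":[0.0,0.0,9.76],"turn":[0.0,0.0,0.0],"grip":1},{"slide":[0.0,0.0,9.9],"turn":[0.0,0.0,0.0],"grip":1}]
```

In the wrist image a 72×29 px blob of area 1398 (about 3 bead discs) lies inside the dish, so all three beads are in. Now I'll set the scoop down.

Emit:
apply_moves([
  {"slide": [0, 0, 3], "turn": [0, 0, 0], "grip": 1},
  {"slide": [0, 0, 6], "turn": [0, 0, 0], "grip": 1},
  {"slide": [0, 0, 8], "turn": [0, 0, 0], "grip": 1},
  {"slide": [0, 0, 9], "turn": [0, 0, 0], "grip": 1},
  {"slide": [0, 0, 9.5], "turn": [0, 0, 0], "grip": 1},
  {"slide": [0, 0, 9.8], "turn": [0, 0, 0], "grip": 1},
  {"slide": [0, 0, 9.9], "turn": [0, 0, 0], "grip": 1},
  {"slide": [0, 0, 9.97], "turn": [0, 0, 0], "grip": 1},
  {"slide": [0, 0, 9.97], "turn": [0, 0, 0], "grip": 1},
  {"slide": [0, 0, 9.97], "turn": [0, 0, 0], "grip": 1},
])

```text
t: 20.92
position: [0.5198, -0.3878, 0.0761]
ee_rot: [3.141, -0.0, 0.035]
contact_force: [-0.3, -0.2, -0.3]
width: 0.0194
gripper_force: 60.0
```

Emit:
apply_moves([
  {"slide": [0, 0, 0.03], "turn": [0, 0, 0], "grip": 1},
  {"slide": [0, 0, 0.03], "turn": [0, 0, 0], "grip": 1},
  {"slide": [0, 0, 0.03], "turn": [0, 0, 0], "grip": 0.7},
  {"slide": [0, 0, 0.03], "turn": [0, 0, 0], "grip": 0.5},
  {"slide": [0, 0, 0.03], "turn": [0, 0, 0], "grip": 0.5},
  {"slide": [0, 0, 0.03], "turn": [0, 0, 0], "grip": 0.5},
  {"slide": [0, 0, 0.03], "turn": [0, 0, 0], "grip": 0.5},
  {"slide": [0, 0, -1], "turn": [0, 0, 0], "grip": 0.5},
  {"slide": [0, 0, -4], "turn": [0, 0, 0], "grip": 0.5},
  {"slide": [0, 0, -8], "turn": [0, 0, 0], "grip": 0.5},
  {"slide": [0, 0, -13], "turn": [0, 0, 0], "grip": 0.5},
  {"slide": [0, 0, -18], "turn": [0, 0, 0], "grip": 0.5},
  {"slide": [0, 0, -18], "turn": [0, 0, 0], "grip": 0.5},
  {"slide": [0, 0, -18], "turn": [0, 0, 0], "grip": 0.5},
])

```text
t: 22.68
position: [0.5195, -0.3874, 0.2557]
ee_rot: [3.141, 0.0, 0.035]
contact_force: [-0.2, -0.5, -1.0]
width: 0.0464
gripper_force: 0.0
```

Run:
```python
from workcell import ctrl
import cv2
cv2.imwrite('pics/w9.png',ctrl.capture('wrist')[:,:,::-1])
```

```text
(no output)
```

View pics/w9.png

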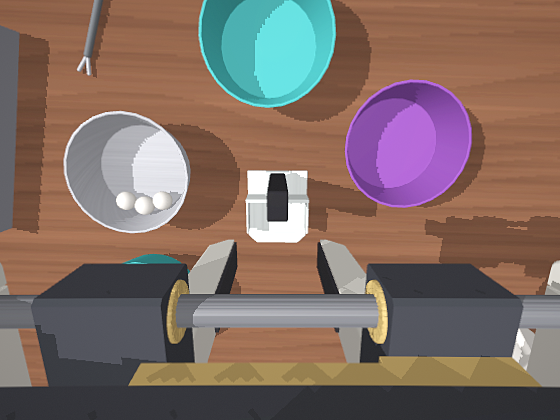

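Three beads are in the round dish, at (126,201), (145,205) and (162,200). The scoop stands upright at (278,205), released and clear of the fingers.

```bash
python3 -c "
from workcell import ctrl
print(ctrl.hand_in())"
```

```text
the job is handed in; nothing more can be done
None
```

All three beads are in the round steel dish, the scoop is standing upright on the table and released, and the job was handed in at about 23 s; no verdict came back.

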